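Ready a tape reel winder for threading and hold its tension arm open

TASK

Get the bench winder ready for threading: by its black crank knob, turn the blue reel one full turn clockwise (seen from above), so that the yellow mark comes back to the red pointer, and leave it there. Then swing the spring-loaded tension arm by its white roller counter-clockwise all the way to the stop beside the red pin, and finish while still holding it there against its spring: do not let go. Leave the bottle and the two small tubs behind and beside the work undisturbed.

Things in the scene. Friction and masses are not known exactly. Their poses are not given: they have to be found in the camera images.
- reel_stand: Fixed grey round foot (132 mm across) of the reel; origin on the reel's vertical axis, at the desk top. Its +x axis points to its small red pointer, which stands 89 mm out from the axis and 47 mm high. It may stand at any yaw. It carries the reel: two flanges 146 mm across, the upper one blue with its top 47 mm above the desk.
- reel (a joint): Angle of the reel about its vertical axis: 0 at the start with the yellow rim mark (12x6 mm) and the crank knob at the red pointer, growing clockwise seen from above; one full turn is 6.283. It cannot turn the other way from the start, turns freely for nearly two turns, and stays where it is left (friction of about 1.3 N at the knob).
- knob_centre (a point): Centre of the upright black crank knob on the reel, 48 mm from the reel's axis and 78 mm above the desk; the knob is 17 mm thick (20 mm near its top), runs from 52 to 100 mm above the desk and revolves freely on its own pin, so it can be led round in a grip of constant orientation. It is on the side of the yellow mark; a flat metal crank under it reaches 52 mm up.
- pivot_stand: Fixed grey round foot (84 mm across) with an upright pivot; origin on the pivot's vertical axis, at the desk top. The tension arm, a metal bar 59 mm above the desk, points along this body's -y axis at rest and swings about the pivot towards its +x axis. A dark rest pin and a red stop pin, 63 mm high, stand 30 mm from the pivot.
- tension_arm (a joint): Angle of the tension arm: 0 at rest, growing counter-clockwise seen from above; its stop is at 1.15. A spring drives it back to 0 from everywhere (about 3 N at the roller at rest, 8 N at the stop). Pressing it moderately against the stop (a command 10 mm beyond) does no harm.
- roller_centre (a point): Centre of the upright white roller at the end of the tension arm, 90 mm from the pivot axis and 81 mm above the desk; 16 mm thick with 20 mm flanges at both ends, from 60 to 102 mm above the desk, with a small steel pin 3 mm higher; revolves freely on its own pin.
- flux_bottle: Bystander: small brown bottle with a white cap, 31 mm across, 67 mm high; origin at its underside.
- flux_tub: Bystander: blue tub with turquoise lid, 49 mm across, 48 mm high; origin at its underside.
- small_tub: Bystander: small clear tub, 44 mm across, 34 mm high; origin at its underside.

How it is judged:
By the outcome, as a careful person would: the job done as asked, in the order asked, and still so for the second after the job is handed in, while the arm keeps its last pose, push and grip.
It also fails if it takes over 62 s, if anything falls off the work surface, if the arm or the gripper's body presses on something with over 40 N, if the wrist force passes 120 N, or if a joint passes its speed limit or range.

ROBOT

A 6-joint arm with a two-finger parallel gripper is mounted at the origin on a cart in front of the work surface, level with it; the furniture and walls round the work are solid. World frame = base frame: x ahead of the robot, y to its left, z up, the work surface at z = 0. Lengths are in m, angles in rad, forces in N, time in s.
With the tool pointing down it reaches from about 0.425 to 0.95 m from the base axis. Payload 3.5 kg.
Tool frame: the origin (TCP) lies on the centre line of the jaws, within the pads' length; the fingertips stand 14 mm ahead of it and the grasp point (between the pads) lies 5 mm behind it (ctrl.tip_reach is the distance from the TCP to the fingertips, in m); z points along the fingers, y is the line along which they close (so a half turn about z gives the same grasp; the last joint's range is limited). The gripper opens to 85 mm and grips with 20 to 120 N. Pads are 22 mm wide; open, the fingers measure 114 mm over their backs; the gripper's body (76 mm by 85 mm) begins 54 mm behind the grasp point. The pads swing forward as they close: fully open they stand 13 mm farther back than shut.
Start: joints at [1.031, 0.286, 1.577, -0, 1.279, -0.15], TCP at [0.256, 0.624, 0.245] pointing down, gripper open.
Joint ranges: [-2.77, 2.77], [-0.9, 2.22], [0.21, 2.48], [-1.53, 4.67], [0.24, 2.81], [-2.84, 2.84]. Speed limits (rad/s): [2.79, 2.79, 3.14, 3.14, 3.14, 3.14].

INTERFACE

Orientations are given as a unit quaternion [x, y, z, w].
In Python, from plant import get_state, imaging, workorder, ctrl gives the robot as it stands. The module is installed in compiled form; this text tells all that it offers.
- The arm moves only by the shell command python3 -m jog 'ROWS' [FORCE]. ROWS is JSON, a list of rows, each a list of 7 numbers: the closure, from 0 (fully open) to 1 (shut), then the shift along the tool's x, y, z in mm, then the turn, a rotation vector about the tool's x, y, z in rad. In form: [[gripper, tx, ty, tz, ax, ay, az], ...]. A call has 1 to 12 rows; each row is the pose to reach, as a shift and turn from the pose commanded when the call began, along the tool's axes at that moment; what a row does not reach only later rows make up. A row lasts 1/10 s, in which the tool goes at most 50 mm and 8.59 degrees, less where a joint would pass 70% of its speed; a pose out of reach is approached as far as the arm can. A call with a gripper value outside its range is refused whole. The fingers move at their own pace and stop on an object; FORCE is the grip in N (left out, the last holds). Time passes only in rows, so rows that repeat a pose let the fingers close. It gives the time, the measured TCP pose, the force, the opening and the grip force at its end, in the units of the state.
- get_state(): the state, without advancing time (a new reading comes with each control period).
- imaging.read_camera(name): name is "scene" or "top" or "wrist"; returns a dict with "image" (480x640x3 uint8, blue, green, red), "fx", "fy", "cx", "cy" (pixels), "k1" (the pictures are not rectified: a ray, as slopes to the right and down, at radius r is drawn at 1 + k1 r^2 times it, then the intrinsics apply), "R" (3x3) and "t" (3): a world point X has camera coordinates R X + t; the wrist camera has in their place "tool_from_camera" (4x4, takes a point from camera to tool coordinates, whose origin is the TCP and whose axes are the flange's). Camera axes: x right, y down, z forward; pixel columns grow to the right and rows downward; lengths in m; the calibration is good to about 2 mm. A picture is of the moment at which its call begins: read the wrist's pose just before it. There is no depth.
- workorder.sign_off(): hands the job in; it is judged then, once.
The state is a dict: "time": time; "qpos": joint angles; "dq": joint speeds; "joint_efforts": joint torques, N m; "eef_pos": TCP position; "tcp_rot": TCP orientation; "contact_force": force on the tool from outside, world axes, zero at the start; "wrist_torque": the same for the moment, N m; "opening": opening from 0.0 (shut) to 1.0 (fully open); "finger_force": force on a finger pad.
Only numpy, scipy, OpenCV 4.12 (cv2) and the standard library are available. Lean on these libraries where they do the work, as an engineer would, in place of code of your own. Each camera call takes 0.05 s, during which the arm holds its last target. There are 200 camera calls.

## Working session

There is one attempt and no reset: what is moved stays moved. The work goes in short steps, Python scripts to look and compute and a shell command to move; the robot and the scene stay as the last step left them, time stands still between calls to the robot, and variables do not carry over. Pictures are saved under pics/ and viewed, at most 10 in all, crops included, and the job is handed in when it is done.

```bash
mkdir -p pics
cat > h.py <<'E'
import numpy as np, cv2
from plant import get_state, imaging, workorder, ctrl
from scipy.spatial.transform import Rotation as Ro
def cam(name):
    s=get_state(); d=imaging.read_camera(name)
    if 'R' in d and d['R'] is not None:
        R=np.array(d['R']);t=np.array(d['t']); C=-R.T@t; Rw=R.T
    else:
        T=np.array(d['tool_from_camera']); Rt=Ro.from_quat(s['tcp_rot']).as_matrix()
        Rw=Rt@T[:3,:3]; C=Rt@T[:3,3]+np.array(s['eef_pos'])
    d['Rw']=Rw; d['C']=C; return d
def ray(d,u,v):
    K=np.array([[d['fx'],0,d['cx']],[0,d['fy'],d['cy']],[0,0,1.]])
    p=cv2.undistortPoints(np.array([[[u,v]]],float),K,np.array([d['k1'],0,0,0.]))[0,0]
    r=d['Rw']@np.array([p[0],p[1],1]); return r/np.linalg.norm(r)
def onz(d,u,v,z):
    r=ray(d,u,v); return d['C']+r*(z-d['C'][2])/r[2]
E
python3 - <<'E'
from h import *
for n in ('scene','top'):
    d=cam(n); cv2.imwrite(f'pics/{n}0.png',d['image']); print(n,d['C'],d['k1'],d['fx'])
s=get_state();print(s['tcp_rot'],s['contact_force'],s['opening'],s['time'])
E
```

```text
scene [-0.12408138 -0.56573499  0.73760542] -0.10983884068175194 545.6957986363976
top [ 0.39847643 -0.05830714  1.23281607] -0.04256571788827672 575.6188387145479
[ 1.93665459e-01  9.81067059e-01 -9.88863040e-04 -3.71437736e-04] [ 0.52366179  0.06252804 -0.61277191] 0.9986608137703834 0.1
```

View pics/top0.png

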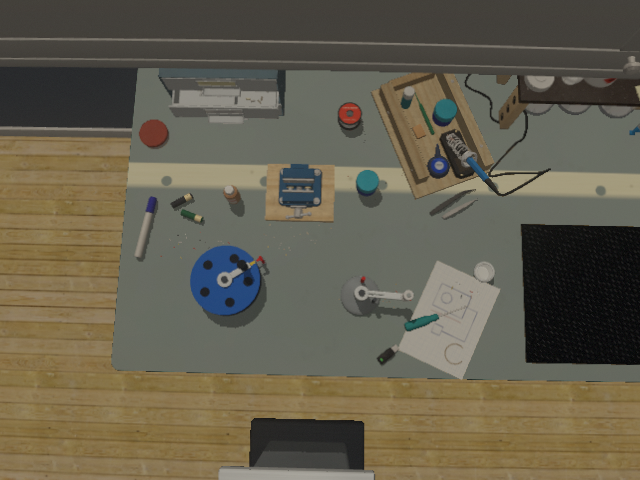

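View pics/scene0.png

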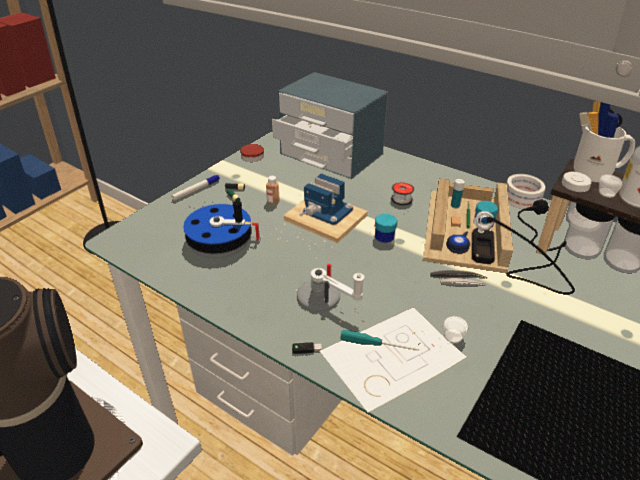

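The top view shows the reel at about (226,280), its knob (243,266) and the pointer (261,260). The pivot is at (362,293), the roller at (409,295) and the red stop pin at (362,279). The bottle is at (232,193), the blue tub at (367,182) and the small tub at (484,271).

Run:
```python
from h import *
d=cam('top'); im=d['image']; hsv=cv2.cvtColor(im,cv2.COLOR_BGR2HSV)
def blobs(m,name,box,z,mn=6):
    x0,y0,x1,y1=box; k=np.zeros(m.shape,np.uint8); k[y0:y1,x0:x1]=m[y0:y1,x0:x1]*255
    n,l,st,c=cv2.connectedComponentsWithStats(k)
    for i in range(1,n):
        if st[i,4]>=mn: print(name,c[i].round(1),st[i].tolist(),onz(d,*c[i],z).round(4))
    return k
H,S,V=hsv[...,0],hsv[...,1],hsv[...,2]
k=blobs((H>105)&(H<128)&(S>150)&(V>60),'blue',(180,235,275,325),.047,200)
pts=cv2.findNonZero(k); hull=cv2.convexHull(pts); e=cv2.fitEllipse(hull); print('ell',e,onz(d,*e[0],.047), 'diam',np.linalg.norm(onz(d,e[0][0]-e[1][0]/2,e[0][1],.047)-onz(d,e[0][0]+e[1][0]/2,e[0][1],.047)))
blobs(((H<8)|(H>172))&(S>130)&(V>60),'red',(180,235,420,325),.05)
blobs((V<45),'dark',(225,250,265,280),.1)
blobs((S<40)&(V>170),'white',(340,270,425,310),.1)
blobs((H>20)&(H<35)&(S>120),'yel',(200,240,275,300),.047,2)
a=cv2.resize(im[235:325,180:275],None,fx=4,fy=4,interpolation=cv2.INTER_CUBIC);b=cv2.resize(im[255:330,330:425],None,fx=4,fy=4,interpolation=cv2.INTER_CUBIC)
b=cv2.copyMakeBorder(b,0,a.shape[0]-b.shape[0],0,0,0); cv2.imwrite('pics/crop1.png',np.hstack([a,b]))
```

```text
blue [223.6 281.2] [191, 246, 69, 69, 2960] [0.5274 0.1607 0.047 ]
ell ((224.78219604492188, 280.1074523925781), (68.24356079101562, 70.0908203125), 54.310646057128906) [0.52985397 0.1584308  0.047     ] diam 0.1420101075944336
red [260.2 259. ] [257, 256, 7, 7, 25] [0.5753 0.0864 0.05  ]
red [362.4 279.1] [361, 277, 4, 6, 18] [ 0.5381 -0.1265  0.05  ]
dark [238.7 262.3] [230, 255, 18, 16, 120] [0.5603 0.1229 0.1   ]
dark [247.7 278.2] [245, 277, 7, 3, 17] [0.5289 0.1034 0.1   ]
yel [252.  262.6] [250, 261, 5, 4, 13] [0.5678 0.1036 0.047 ]
```

View pics/crop1.png

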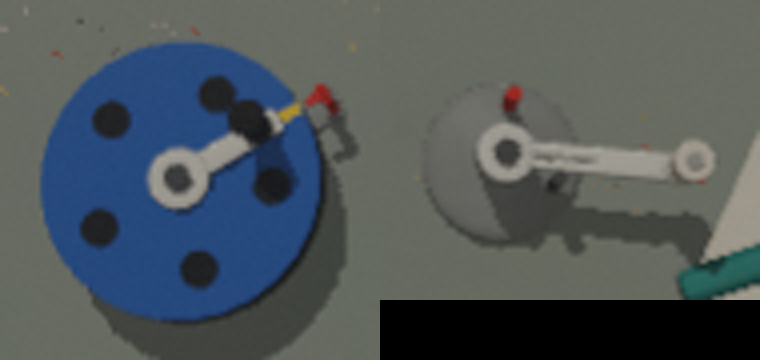

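The crops show the knob top at image px (241.5,264), the pointer at (260,259), the roller top at (408.2,295), the pivot top at (361.5,293) and the stop pin at (363.5,278). I'll check these against the geometry.

Run:
```python
from h import *
d=cam('top')
c=onz(d,224.78,280.1,.047); 
f=lambda n,u,v,z:(print(n,onz(d,u,v,z).round(4)),onz(d,u,v,z))[1]
p=f('ptr',260.2,259,.047);k=f('knob',241.5,264.2,.1);y=f('yel',252,262.6,.047);h=f('hub',224.5,279.5,.055)
r=f('roller',408.2,295,.102);v=f('pivot',361.5,293,.067);s=f('stop',363.5,278,.063)
for n,q in (('ptr',p),('knob',k),('yel',y)): w=(q-c)[:2]; print(n,np.hypot(*w),np.degrees(np.arctan2(w[1],w[0])))
w=(r-v)[:2];print('arm',np.hypot(*w),np.degrees(np.arctan2(w[1],w[0])),'stop',np.linalg.norm((s-v)[:2]))
for n,q in (('bottle',(232,190)),('tub',(367,180)),('small',(484,270))): f(n,*q,.04)
print(c,ctrl.tip_reach)
# project into scene for cross check
e=imaging.read_camera('scene'); im=e['image'].copy()
K=np.array([[e['fx'],0,e['cx']],[0,e['fy'],e['cy']],[0,0,1.]])
for q in (p,k,r,v,s,c):
    u=cv2.projectPoints(q[None],cv2.Rodrigues(np.array(e['R']))[0],np.array(e['t']),K,np.array([e['k1'],0,0,0.]))[0].ravel()
    print(u.round(1)); cv2.circle(im,tuple(int(round(x)) for x in u),1,(0,255,0),-1)
cv2.imwrite('pics/sc1.png',cv2.resize(im[170:320,170:400],None,fx=3.4,fy=3.4,interpolation=cv2.INTER_CUBIC))
```

```text
ptr [0.5758 0.0868 0.047 ]
knob [0.5565 0.1171 0.1   ]
yel [0.5678 0.1036 0.047 ]
hub [0.5302 0.1576 0.055 ]
roller [ 0.5026 -0.2138  0.102 ]
pivot [ 0.5078 -0.124   0.067 ]
stop [ 0.5389 -0.128   0.063 ]
ptr 0.08508649642845306 -57.36319491281886
knob 0.04918136224140911 -57.17356744133667
yel 0.06670278792543222 -55.35354418393923
arm 0.0899738439503763 -93.3146562407488 stop 0.03136924302694923
bottle [0.7251 0.1549 0.04  ]
tub [ 0.7536 -0.1345  0.04  ]
small [ 0.564  -0.3813  0.04  ]
[0.52986937 0.15843621 0.047     ] 0.014
[255.4 223.4]
[236.7 202.5]
[357.8 276.5]
[317.5 270.6]
[328.5 264.2]
[216.3 222.3]
```

View pics/sc1.png

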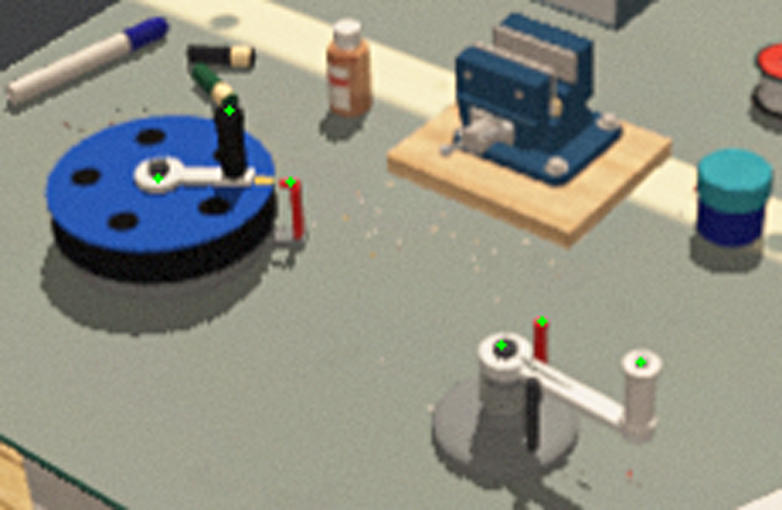

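```bash
cat >> h.py <<'E'
def shift(target,yaw_y=None):
    s=get_state(); R=Ro.from_quat(s['tcp_rot']).as_matrix()
    print('tcp',np.round(s['eef_pos'],4),'shift mm',(R.T@(np.array(target)-s['eef_pos'])*1e3).round(1))
    Rd=np.diag([-1.,1,-1]); print('turn to aligned',Ro.from_matrix(R.T@Rd).as_rotvec().round(4),'q',np.round(s['qpos'],2),'F',np.round(s['contact_force'],1),'t',s['time'])
E
python3 -c "
from h import *
shift([.556,.1175,.18])"
```

```text
tcp [0.2563 0.6241 0.2446] shift mm [-469.7 -354.7   65. ]
turn to aligned [-0.0011 -0.0004 -0.3898] q [ 1.03  0.29  1.58 -0.    1.28 -0.15] F [-0.5 -0.3 -0.3] t 0.25
```

```bash
python3 -m jog '[[0,-20,-15,0,0,0,-0.05],[0,-58,-44,5,0,0,-0.1],[0,-96,-73,10,0,0,-0.15],[0,-134,-102,15,0,0,-0.2],[0,-172,-131,20,0,0,-0.25],[0,-210,-160,25,0,0,-0.3],[0,-248,-188,30,0,0,-0.35],[0,-286,-216,36,0,0,-0.39],[0,-324,-245,42,0,0,-0.39],[0,-362,-274,48,0,0,-0.39],[0,-400,-303,54,0,0,-0.39],[0,-430,-326,60,0,0,-0.39]]' 30; python3 -c "
from h import *
shift([.556,.1175,.18])"
```

```text
time: 1.45
eef_pos: [0.5314, 0.1571, 0.1853]
tcp_rot: [0.001, 1.0, -0.0, 0.0]
contact_force: [0.7, 0.4, -0.7]
opening: 1.001
finger_force: 0.0
tcp [0.5314 0.1571 0.1853] shift mm [-24.7 -39.5   5.3]
turn to aligned [-0.0001  0.0007 -0.0011] q [ 0.1   0.08  1.93 -0.    1.13 -1.47] F [ 0.7  0.4 -0.7] t 1.45
```

```bash
python3 -m jog '[[0,-15,-25,3,0,0,0],[0,-25,-39,5,0,0,0],[0,-25,-39,5,0,0,0],[0,-25,-39,5,0,0,0]]'
python3 - <<'E'
from h import *
shift([.556,.1175,.18])
d=cam('wrist'); cv2.imwrite('pics/w1.png',d['image']); print(d['C'])
E
```

```text
time: 1.85
eef_pos: [0.5551, 0.121, 0.1803]
tcp_rot: [-0.0, 1.0, 0.0, -0.0]
contact_force: [0.7, 0.4, -0.0]
opening: 1.003
finger_force: 0.0
tcp [0.5551 0.121  0.1803] shift mm [-0.9 -3.5  0.3]
turn to aligned [ 0.0006 -0.0005  0.0001] q [ 0.04  0.12  1.9   0.    1.13 -1.54] F [ 0.7  0.4 -0. ] t 1.85
[0.48481441 0.12059839 0.30932901]
```

View pics/w1.png

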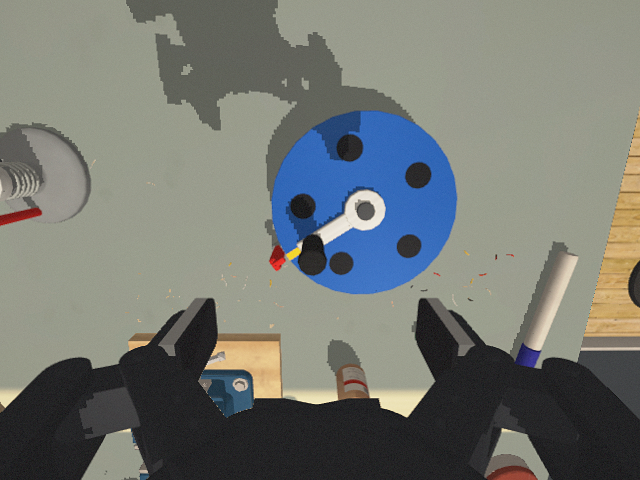

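The wrist view shows the knob top at about (312,262), the reel flange centred near (364,202), the hub at (366,210) and the pointer at (278,258).

Run:
```python
from h import *
d=cam('wrist'); hsv=cv2.cvtColor(d['image'],cv2.COLOR_BGR2HSV);H,S,V=[hsv[...,i] for i in range(3)]
m=((H>100)&(H<128)&(S>130)).astype(np.uint8)*255; m[:,:265]=0;m[:,465:]=0;m[300:]=0
e=cv2.fitEllipse(cv2.convexHull(cv2.findNonZero(m))); c=onz(d,*e[0],.047); print(e,c)
p=onz(d,277,260,.047);k=onz(d,312,262,.1)
for q in(p,k): w=(q-c)[:2];print(q.round(4),np.hypot(*w),np.degrees(np.arctan2(w[1],w[0])))
```

```text
((363.0865783691406, 202.14427185058594), (180.26870727539062, 187.22265625), 51.954132080078125) [0.52697577 0.15776949 0.047     ]
[0.5747 0.0891 0.047 ] 0.08367899351611283 -55.194218059227126
[0.5579 0.1184 0.1   ] 0.05005202970709178 -51.85701554655609
```

```bash
python3 -m jog '[[0,-1,-3,30,0,0,0],[0,-1,-3,65,0,0,0],[0,-1,-3,90,0,0,0],[0,-1,-3,101,0,0,0],[0,-1,-3,101,0,0,0],[0.4,-1,-3,101,0,0,0],[0.7,-1,-3,101,0,0,0],[1,-1,-3,101,0,0,0],[1,-1,-3,101,0,0,0],[1,-1,-3,101,0,0,0],[1,-1,-3,101,0,0,0],[1,-1,-3,101,0,0,0]]' 30
```

```text
time: 3.15
eef_pos: [0.5566, 0.1178, 0.0803]
tcp_rot: [-0.0, 1.0, 0.0, 0.0]
contact_force: [-2.9, 2.2, 4.6]
opening: 0.209
finger_force: 29.2
```

Run:
```python
import numpy as np
t0=np.radians(-57.3)
P=lambda f:48*np.array([-np.cos(t0-f),np.sin(t0-f)])
for st in (0,120,240): print([(P(np.radians(f))-P(np.radians(st))).round(1).tolist() for f in range(st+10,st+121,10)])
```

```text
[[7.4, -3.9], [15.4, -6.4], [23.7, -7.6], [32.0, -7.2], [40.2, -5.4], [47.9, -2.3], [55.0, 2.2], [61.2, 7.8], [66.3, 14.5], [70.2, 21.9], [72.8, 29.8], [73.9, 38.1]]
[[-0.3, 8.4], [-2.1, 16.5], [-5.3, 24.3], [-9.8, 31.3], [-15.4, 37.5], [-22.0, 42.7], [-29.4, 46.5], [-37.4, 49.1], [-45.7, 50.2], [-54.0, 49.9], [-62.2, 48.1], [-70.0, 44.9]]
[[-7.1, -4.5], [-13.3, -10.1], [-18.4, -16.7], [-22.3, -24.1], [-24.8, -32.1], [-25.9, -40.4], [-25.6, -48.8], [-23.8, -56.9], [-20.6, -64.7], [-16.2, -71.7], [-10.5, -77.9], [-3.9, -83.0]]
```

```bash
python3 -m jog '[[1,3.5,-2,0,0,0,0],[1,7.4,-3.9,0,0,0,0],[1,15.4,-6.4,0,0,0,0],[1,23.7,-7.6,0,0,0,0],[1,32,-7.2,0,0,0,0],[1,40.2,-5.4,0,0,0,0],[1,47.9,-2.3,0,0,0,0],[1,55,2.2,0,0,0,0],[1,61.2,7.8,0,0,0,0],[1,66.3,14.5,0,0,0,0],[1,66.3,14.5,0,0,0,0],[1,66.3,14.5,0,0,0,0]]' 30
```

```text
time: 4.35
eef_pos: [0.4904, 0.1319, 0.0802]
tcp_rot: [-0.0, 1.0, -0.0, 0.001]
contact_force: [1.3, 2.2, 7.3]
opening: 0.209
finger_force: 29.5
```

```bash
python3 -m jog '[[1,2,3.6,0,0,0,0],[1,3.9,7.4,0,0,0,0],[1,6.5,15.3,0,0,0,0],[1,7.6,23.6,0,0,0,0],[1,7.3,32,0,0,0,0],[1,5.5,40.1,0,0,0,0],[1,2.3,47.9,0,0,0,0],[1,-2.2,54.9,0,0,0,0],[1,-7.8,61.1,0,0,0,0],[1,-14.4,66.3,0,0,0,0],[1,-14.4,66.3,0,0,0,0],[1,-14.4,66.3,0,0,0,0]]'
```

```text
time: 5.55
eef_pos: [0.5047, 0.1985, 0.0803]
tcp_rot: [-0.0, 1.0, 0.0, 0.0]
contact_force: [-0.2, 4.5, 7.5]
opening: 0.204
finger_force: 29.7
```

```bash
python3 -m jog '[[1,-3.5,2,0,0,0,0],[1,-7.4,3.9,0,0,0,0],[1,-15.4,6.4,0,0,0,0],[1,-23.7,7.6,0,0,0,0],[1,-32,7.2,0,0,0,0],[1,-40.2,5.4,0,0,0,0],[1,-47.9,2.3,0,0,0,0],[1,-55,-2.2,0,0,0,0],[1,-61.2,-7.8,0,0,0,0],[1,-66.3,-14.5,0,0,0,0],[1,-66.3,-14.5,0,0,0,0],[1,-66.3,-14.5,0,0,0,0]]'; python3 -m jog '[[1,-2,-3.6,0,0,0,0],[1,-3.9,-7.4,0,0,0,0],[1,-6.5,-15.3,0,0,0,0],[1,-7.6,-23.6,0,0,0,0],[1,-7.3,-32,0,0,0,0],[1,-5.5,-40.1,0,0,0,0],[1,-2.3,-47.9,0,0,0,0],[1,2.2,-54.9,0,0,0,0],[1,7.8,-61.1,0,0,0,0],[1,14.4,-66.3,0,0,0,0],[1,14.4,-66.3,0,0,0,0],[1,14.4,-66.3,0,0,0,0]]'
python3 - <<'E'
from h import *
d=cam('top'); a=d['image'][225:330,165:290]
d=cam('wrist'); b=d['image'][90:330,220:480]
a=cv2.resize(a,(400,336),interpolation=cv2.INTER_CUBIC); b=cv2.resize(b,(364,336))
cv2.imwrite('pics/t2.png',np.hstack([a,b]))
E
```

```text
time: 6.75
eef_pos: [0.5719, 0.1827, 0.0803]
tcp_rot: [-0.0, 1.0, -0.001, 0.002]
contact_force: [2.8, -0.4, 5.3]
opening: 0.208
finger_force: 29.5
time: 7.95
eef_pos: [0.5555, 0.117, 0.0802]
tcp_rot: [-0.0, 1.0, -0.0, -0.001]
contact_force: [-2.5, 1.7, 9.0]
opening: 0.207
finger_force: 29.7
```

View pics/t2.png

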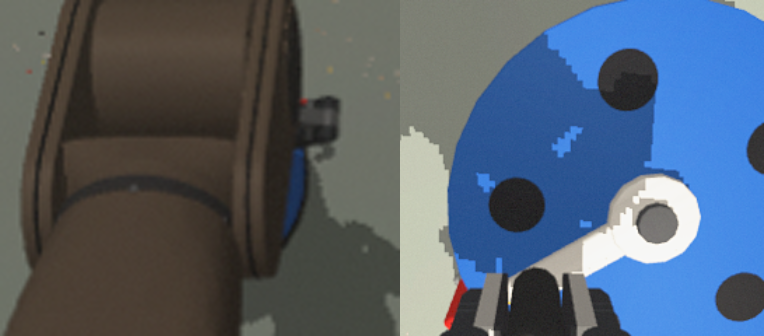

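The crank is back at the pointer (pointer at the left edge of the wrist crop, about (455,305)). The TCP is about 1.3 mm past the start position, so I'll trim that, then release and lift.

```bash
python3 -m jog '[[1,-0.5,0.4,0,0,0,0],[1,-1.1,0.8,0,0,0,0],[1,-1.1,0.8,0,0,0,0],[1,-1.1,0.8,0,0,0,0]]'; python3 -m jog '[[0.6,0,0,0,0,0,0],[0.4,0,0,0,0,0,0],[0,0,0,0,0,0,0],[0,0,0,0,0,0,0],[0,0,0,0,0,0,0],[0,0,0,-30,0,0,0],[0,0,0,-70,0,0,0],[0,0,0,-100,0,0,0],[0,0,0,-100,0,0,0],[0,0,0,-100,0,0,0]]'
python3 - <<'E'
from h import *
d=cam('wrist'); cv2.imwrite('pics/w2.png',cv2.resize(d['image'][90:330,220:480],(780,600)*1 if 0 else (650,600)))
shift([.5026,-.2138,.18])
E
```

```text
time: 8.45
eef_pos: [0.5569, 0.1179, 0.0802]
tcp_rot: [-0.0, 1.0, -0.001, -0.001]
contact_force: [-2.8, 1.2, 9.5]
opening: 0.205
finger_force: 29.7
time: 9.45
eef_pos: [0.5578, 0.1182, 0.18]
tcp_rot: [-0.0, 1.0, -0.0, 0.001]
contact_force: [-0.3, -0.8, -1.0]
opening: 0.998
finger_force: 0.0
tcp [0.5568 0.1182 0.1785] shift mm [  54.3 -332.    -1.4]
turn to aligned [-0.0002 -0.0014  0.0003] q [ 0.03  0.12  1.9  -0.    1.12 -1.54] F [ 0.1 -0.5  0.7] t 9.5
```

View pics/w2.png

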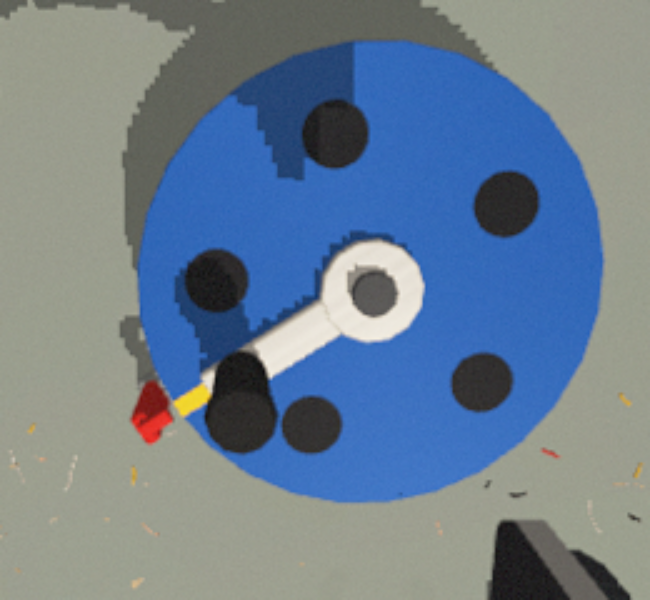

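The yellow mark at (192,400) lines up with the pointer at (150,413), and the knob is free of the gripper. On to the roller.

```bash
python3 -m jog '[[0,3,-20,0,0,0,0],[0,10,-60,0,0,0,0],[0,17,-100,0,0,0,0],[0,24,-140,0,0,0,0],[0,31,-180,0,0,0,0],[0,38,-220,0,0,0,0],[0,45,-260,0,0,0,0],[0,50,-300,0,0,0,0],[0,54,-322,0,0,0,0],[0,55,-332,0,0,0,0],[0,55,-332,0,0,0,0],[0,55,-332,0,0,0,0]]'
python3 - <<'E'
from h import *
shift([.5026,-.2138,.18])
d=cam('wrist'); cv2.imwrite('pics/w3.png',d['image'])
E
```

```text
time: 10.7
eef_pos: [0.5022, -0.2127, 0.1782]
tcp_rot: [-0.0, 1.0, 0.001, -0.001]
contact_force: [0.4, 0.2, -0.1]
opening: 1.003
finger_force: 0.0
tcp [ 0.5022 -0.2127  0.1782] shift mm [-0.4 -1.1 -1.8]
turn to aligned [ 0.0016 -0.0016  0.0006] q [-0.59  0.07  1.95  0.    1.12 -2.16] F [ 0.4  0.2 -0.1] t 10.7
```

View pics/w3.png

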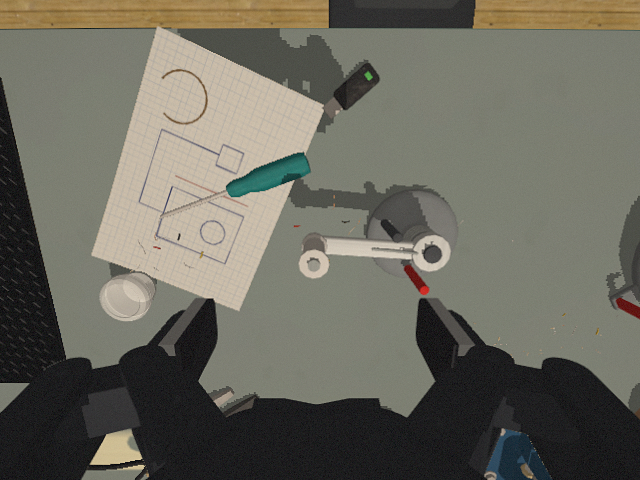

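The roller top is at (313.5,264), and the pivot top at (431,252).

```bash
python3 - <<'E'
from h import *
d=cam('wrist'); r=onz(d,313.5,264.,.103); print(r); p=onz(d,432,252,.067); print(p, np.linalg.norm((r-p)[:2]), np.degrees(np.arctan2(*(r-p)[[1,0]])))
E
python3 -m jog '[[0,-0.5,-1,30,0,0,0],[0,-0.5,-1,65,0,0,0],[0,-0.5,-1,88,0,0,0],[0,-0.5,-1,97,0,0,0],[0,-0.5,-1,97,0,0,0]]' 60
```

```text
[ 0.50504023 -0.21437591  0.103     ]
[ 0.5083075 -0.1260308  0.067    ] 0.088405501457735 -92.1180063805363
time: 11.3
eef_pos: [0.5024, -0.2134, 0.081]
tcp_rot: [-0.001, 1.0, 0.001, -0.001]
contact_force: [0.5, 0.9, 0.4]
opening: 1.002
finger_force: 0.0
```

```bash
python3 -m jog '[[0.4,-1.2,-0.6,0,0,0,0],[0.7,-1.2,-0.6,0,0,0,0],[1,-1.2,-0.6,0,0,0,0],[1,-1.2,-0.6,0,0,0,0],[1,-1.2,-0.6,0,0,0,0],[1,-1.2,-0.6,0,0,0,0],[1,-1.2,-0.6,0,0,0,0]]' 60
python3 - <<'E'
import numpy as np
t0=np.radians(-92.7)
P=lambda f:90*np.array([-np.cos(t0+f),np.sin(t0+f)])
fs=[.05,.1,.2,.3,.4,.5,.6,.7,.8,.9,1.,1.1,1.15,1.2,1.25]
for f in fs: print(f,(P(f)-P(0)).round(1),(P(f)-P(.6)).round(1))
E
```

```text
time: 12.0
eef_pos: [0.5045, -0.2147, 0.0832]
tcp_rot: [0.0, 1.0, 0.001, 0.0]
contact_force: [-0.5, 4.6, 6.4]
opening: 0.191
finger_force: 58.2
0.05 [-4.5 -0.1] [ 47.  -13.4]
0.1 [-9.  0.] [ 42.5 -13.3]
0.2 [-17.9   0.9] [ 33.6 -12.4]
0.3 [-26.8   2.8] [ 24.7 -10.5]
0.4 [-35.3   5.4] [16.2 -7.9]
0.5 [-43.6   9. ] [ 7.9 -4.3]
0.6 [-51.5  13.3] [0. 0.]
0.7 [-58.9  18.4] [-7.4  5.1]
0.8 [-65.8  24.2] [-14.3  10.9]
0.9 [-72.   30.7] [-20.5  17.4]
1.0 [-77.6  37.8] [-26.1  24.5]
1.1 [-82.4  45.3] [-30.9  32. ]
1.15 [-84.6  49.3] [-33.1  36. ]
1.2 [-86.5  53.4] [-35.   40.1]
1.25 [-88.2  57.5] [-36.7  44.2]
```

```bash
python3 -m jog '[[1,-4.5,0,0,0,0,0],[1,-9,0,0,0,0,0],[1,-17.9,0.9,0,0,0,0],[1,-26.8,2.8,0,0,0,0],[1,-35.3,5.4,0,0,0,0],[1,-43.6,9,0,0,0,0],[1,-51.5,13.3,0,0,0,0],[1,-51.5,13.3,0,0,0,0],[1,-51.5,13.3,0,0,0,0]]' 60
```

```text
time: 12.9
eef_pos: [0.5551, -0.2029, 0.0833]
tcp_rot: [-0.001, 1.0, -0.001, -0.001]
contact_force: [-4.8, -1.7, 7.0]
opening: 0.189
finger_force: 58.4
```

```bash
python3 -m jog '[[1,-3.7,2.5,0,0,0,0],[1,-7.4,5.1,0,0,0,0],[1,-14.3,10.9,0,0,0,0],[1,-20.5,17.4,0,0,0,0],[1,-26.1,24.5,0,0,0,0],[1,-30.9,32,0,0,0,0],[1,-33.1,36,0,0,0,0],[1,-33.1,36,0,0,0,0],[1,-33.1,36,0,0,0,0]]' 60;  python3 -m jog '[[1,-1,2,0,0,0,0],[1,-2,4,0,0,0,0],[1,-2,4,0,0,0,0],[1,-2,4,0,0,0,0]]' 60
python3 - <<'E'
from h import *
d=cam('wrist'); cv2.imwrite('pics/w4.png',d['image']); s=get_state(); print(s['eef_pos'],s['contact_force'])
E
```

```text
time: 13.8
eef_pos: [0.5888, -0.169, 0.0834]
tcp_rot: [-0.001, 1.0, -0.003, -0.0]
contact_force: [-3.2, -6.0, 3.1]
opening: 0.189
finger_force: 58.4
time: 14.2
eef_pos: [0.5904, -0.166, 0.0834]
tcp_rot: [-0.001, 1.0, -0.004, -0.0]
contact_force: [-3.2, -9.1, 3.7]
opening: 0.192
finger_force: 58.5
[ 0.59040386 -0.16606522  0.08339997] [-4.13410395 -8.97087451  3.70658191]
```

View pics/w4.png

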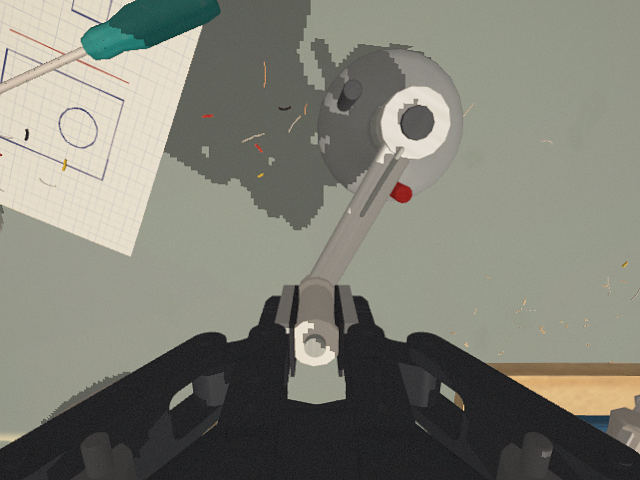

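The arm lies at the red pin (402,192). I'll press a little further to confirm that contact from the force.

```bash
python3 -m jog '[[1,-1,2,0,0,0,0],[1,-2.2,4.5,0,0,0,0],[1,-2.2,4.5,0,0,0,0],[1,-2.2,4.5,0,0,0,0],[1,-2.2,4.5,0,0,0,0]]' 60
```

```text
time: 14.75
eef_pos: [0.5909, -0.1651, 0.0834]
tcp_rot: [-0.001, 1.0, -0.007, -0.002]
contact_force: [-11.2, -19.5, 4.6]
opening: 0.185
finger_force: 58.8
```

The force rose to 22 N with only about 1 mm of motion, so the arm is firmly on the stop and still gripped.

```bash
python3 -m jog '[[1,0,0,0,0,0,0],[1,0,0,0,0,0,0],[1,0,0,0,0,0,0]]' 60; python3 -c "
from plant import workorder; print(workorder.sign_off())"
```

```text
time: 15.05
eef_pos: [0.5909, -0.1651, 0.0834]
tcp_rot: [-0.001, 1.0, -0.007, -0.002]
contact_force: [-10.7, -19.7, 4.0]
opening: 0.19
finger_force: 58.8
the job is handed in; nothing more can be done
None
```

The reel made one full clockwise turn, its yellow mark is back at the red pointer, and the tension arm is held in the grip against its stop; I handed the job in at 15 s, with the bottle and tubs never approached by the arm, though I took no final picture of them.

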